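# Hold the amber filter in the lamp's beam

## Robot

A 6-joint arm with a two-finger parallel gripper is mounted at the origin on the work surface. World frame = base frame: x ahead of the robot, y to its left, z up, the work surface at z = 0. Lengths are in m, angles in rad, forces in N, time in s.
With the tool pointing down it reaches from about 0.325 to 0.875 m from the base axis. Payload 4.4 kg.
Tool frame: the origin (TCP) lies where the fingers leave the gripper's body, on its centre line; the fingertips stand 73 mm ahead of it and the grasp point (between the pads) lies 54 mm ahead of it; x points along the fingers, y is the direction in which the jaws open and shut, and the axes are right-handed (so a half turn about x gives the same grasp; the last joint's range is limited). The gripper opens to 85 mm and grips with 20 to 120 N. Pads are 22 mm wide; open, the fingers measure 114 mm over their backs; the gripper's body (76 mm by 85 mm) begins 54 mm behind the grasp point. The pads swing forward as they close: fully open they stand 13 mm farther back than shut.
Start: joints at [-1.256, 0.207, 1.542, -0, 1.393, -0.15], TCP at [0.258, -0.514, 0.304] pointing down, gripper open.
Joint ranges: [-2.73, 2.73], [-0.86, 2.22], [0.23, 2.46], [-1.11, 4.25], [0.08, 2.63], [-2.82, 2.82]. Speed limits (rad/s): [2.79, 2.79, 3.14, 3.14, 3.14, 3.14].

## Interface

Orientations are given as a 3x3 rotation matrix whose columns are the frame's x, y, z axes.
In Python, from rig import * gives the robot as it stands.
- The arm moves only by the tool apply_moves, never from a script. Its arguments are lists of equal length, an entry for each row: "xyz": the shift along the tool's x, y, z in m, a list of three; "rot": the turn, a rotation vector about the tool's x, y, z in degrees, a list of three. A call has 1 to 12 rows; each row is the pose to reach, as a shift and turn from the pose commanded when the call began, along the tool's axes at that moment; what a row does not reach only later rows make up. A row lasts 1/10 s, in which the tool goes at most 50 mm and 8.59 degrees, less where a joint would pass 70% of its speed; a pose out of reach is approached as far as the arm can. A call with a gripper value outside its range is refused whole. "jaw" is the finger opening in m, from 0 to 0.0854, set as the call begins (left out, the last holds). The fingers move at their own pace and stop on an object; the grip force is fixed at half the most. Time passes only in rows, so rows that repeat a pose let the fingers close. It gives the time, the measured TCP pose, the force and the opening at its end, in the units of the state.
- get_obs(): the state, without advancing time (a new reading comes with each control period).
- get_image(name): name is "scene" or "top" or "wrist"; returns the picture (384x512x3 uint8, red, green, blue); there is no depth.
- camera_info(name): a dict with "fx", "fy", "cx", "cy" (pixels), "dist" ([k1, k2, p1, p2, k3] as OpenCV has them; the pictures are not rectified), "view" (4x4, takes a point from world to camera coordinates). Camera axes: x right, y up, looking along -z (the intrinsics and any distortion apply to the point x, -y, -z); pixel columns grow to the right and rows downward; lengths in m; the calibration is good to about 2 mm. A picture is of the moment at which its call begins: read the wrist's pose just before it. camera_info takes no time and is no camera call; for the wrist camera it gives the pose at the moment of the call.
- hand_in(): hands the job in, once; it reports no verdict.
The state is a dict: "time": time; "joints": joint angles; "qvel": joint speeds; "joint_torque": joint torques, N m; "ee_pos": TCP position; "orientation": TCP orientation; "ft_force": force on the tool from outside, world axes, zero at the start; "torque": the same for the moment, N m; "grip_width": finger opening in m.
Only numpy, scipy, OpenCV 4.12 (cv2) and the standard library are available. Lean on these libraries where they do the work, as an engineer would, in place of code of your own. Each camera call takes 0.05 s, during which the arm holds its last target.

## Task

Lift the amber filter (orange grip) up and off its fork on the rack and hold it in the air in the lamp's beam, straight above the yellow rider on the optical bench: glass centre level with the centre of the lamp, stem upright with the grip on top, glass square to the beam. Finish while still holding it there, still; leave the other two discs hanging in their forks and the eyepiece where it stands, and do not bump the lamp or the bench with its screen.

Things in the scene. Friction and masses are not known exactly. Their poses are not given: they have to be found in the camera images.
- amber: amber glass disc, 90 g, hanging in a fork: black ring 68 mm across, 10 thick (x); bare stem 8 thick; collar 28 across, 66 to 71 mm above the glass centre; orange grip block 14 (x) by 24 mm (y), 71 to 121 mm above the glass centre. Origin: glass centre; x: axis of the glass (both faces alike), z up the stem.
- green: green glass disc, 90 g, hanging in a fork: black ring 68 mm across, 10 thick (x); bare stem 8 thick; collar 28 across, 66 to 71 mm above the glass centre; green grip block 14 (x) by 24 mm (y), 71 to 121 mm above the glass centre. Origin: glass centre; x: axis of the glass (both faces alike), z up the stem. Bystander.
- clear: clear glass disc, 90 g, hanging in a fork: black ring 68 mm across, 10 thick (x); bare stem 8 thick; collar 28 across, 66 to 71 mm above the glass centre; white grip block 14 (x) by 24 mm (y), 71 to 121 mm above the glass centre. Origin: glass centre; x: axis of the glass (both faces alike), z up the stem. Bystander.
- rack: fixed rack with three forks in a row at its y = -110, 0, +110 mm, open towards its -x (roughly to the robot). Origin on the desk below the middle fork's seat. A crossbar at x = 68 mm and two posts at y = +-165 mm carry the forks; nothing of it is higher than 143 mm. Which disc hangs in which fork varies.
- fork (a point): middle of the seat of the rack's middle fork, 135 mm above the desk (the other two are alike). Two level prongs 6 mm thick along the rack's x, 13 mm slot, lips 8 mm high at x = -24 to -19 and +19 to +24 mm: raise the collar more than 8 and less than 26 mm (there the ring meets the prongs), then draw it out along the rack's -x by 45 mm or more.
- bench: fixed optical bench, a rail along its x, 50 mm wide, top 33 mm above the desk. Origin on the desk, on the rail's centre line; x points along the beam from the lamp to the white screen. The screen (120 mm wide, 4 mm thick, top 170 mm above the desk) stands at x = 170 mm, the lamp at the other end.
- lamp: fixed black cylindrical lamp on the bench, 100 mm long, 72 mm across with a flange 96 mm across near its front. Origin at the centre of its round bright front opening (28 mm across); x points along the level beam towards the screen. Its height varies from 115 to 145 mm above the desk.
- rider: yellow block fixed on the bench's rail, 30 mm along the rail, 62 mm across it, 16 mm high with a black line across its top; its top is 47 mm above the desk. Origin at the centre of its underside, x along the beam. It marks the place along the beam; that place varies.
- eyepiece: loose black eyepiece standing on the desk, 42 mm across at most, 42 mm high, origin at the centre of its underside. Bystander.

How it is judged:
On the way:
1. the amber filter is lifted off its fork: gripped, clear of the rack and at least 60 mm from where it hung (distance of amber from where it was at the start of the episode above 0.06 m and contact force between the fingers and amber above 1 N and contact force between amber and rack below 0.05 N), for 0.2 s.
At the end, for the whole second after the job is handed in: Amber filter held still, touching only the fingers; glass centre within 14 mm of the lamp's axis (sideways, height) and 18 mm of the rider's middle along the beam; glass square and stem upright (grip on top) within 0.17 rad; other discs and eyepiece within 25 mm of their start (x of amber in the frame of rider between -0.018 and 0.018 m and y of amber in the frame of lamp between -0.014 and 0.014 m and z of amber in the frame of lamp between -0.014 and 0.014 m and angle between the x axis of amber and the x axis of lamp, either way round below 0.17 rad and angle between amber's own z axis and vertical below 0.17 rad and contact force between the fingers and amber above 1 N and contact force between amber and bench below 0.1 N and contact force between amber and lamp below 0.1 N and contact force between amber and rider below 0.1 N and contact force between amber and rack below 0.1 N and linear speed of amber below 0.02 m/s and angular speed of amber below 0.15 rad/s and distance of each of green, clear, eyepiece from where it was at the start of the episode below 0.025 m); the arm keeps its last pose, push and grip.
It fails at once if another disc or the eyepiece is moved by more than 25 mm (distance of any of green, clear, eyepiece from where it was at the start of the episode above 0.025 m).
It fails at once if the amber filter is dropped (glass centre lower than 45 mm above the desk) (height (world z) of amber below 0.045 m).
It fails at once if the lamp or the bench with its screen is bumped (more than 5 N) (contact force between anything else and lamp above 5 N or contact force between anything else and bench above 5 N).
It also fails if it takes over 43 s, if anything falls off the work surface, if the arm or the gripper's body presses on something with over 40 N, if the wrist force passes 120 N, or if a joint passes its speed limit or range.

## Working session

There is one attempt and no reset: what is moved stays moved. The work goes in short steps, Python scripts to look and compute and a tool call to move; the robot and the scene stay as the last step left them, time stands still between calls to the robot, and variables do not carry over. Pictures are saved under pics/ and viewed, and the job is handed in when it is done.

Besides the shell and the picture viewer there is one more tool, called after "Call:" as name(argument=value, ...) on one line, values as JSON. apply_moves: Moves the arm, as the interface text tells. Its arguments: {"type":"object","properties":{"xyz":{"type":"array","items":{"type":"array","items":{"type":"number"}}},"rot":{"type":"array","items":{"type":"array","items":{"type":"number"}}},"jaw":{"type":"number"}},"required":["xyz","rot"]}

```bash
mkdir -p pics; ls
python3 - <<'E'
from rig import *
import cv2
for n in ["scene","top","wrist"]:
    c=camera_info(n); im=get_image(n)
    cv2.imwrite(f"pics/{n}0.png",im[:,:,::-1])
    print(n,c)
o=get_obs();print(o)
E
```

```text
pics
scene {'fx': 448.4893770202409, 'fy': 448.4893770202409, 'cx': 257.91206289079827, 'cy': 187.26556012309658, 'dist': array([-0.04506709,  0.        ,  0.        ,  0.        ,  0.        ]), 'view': array([[ 0.36866604,  0.92926367,  0.02354551, -0.17183647],
       [-0.52393386,  0.18680358,  0.8310221 ,  0.19104369],
       [ 0.76784026, -0.31870592,  0.55574083, -1.50456829],
       [ 0.        ,  0.        ,  0.        ,  1.        ]])}
top {'fx': 484.99949655801987, 'fy': 484.99949655801987, 'cx': 245.51387501152087, 'cy': 192.4948689191065, 'dist': array([-0.13301614,  0.        ,  0.        ,  0.        ,  0.        ]), 'view': array([[ 0.01613795, -0.99986414, -0.00335825, -0.02131808],
       [ 0.9896406 ,  0.01549356,  0.14272852, -0.50667738],
       [-0.1426571 , -0.00562681,  0.98975618, -1.41606451],
       [ 0.        ,  0.        ,  0.        ,  1.        ]])}
wrist {'fx': 296.350535087848, 'fy': 296.350535087848, 'cx': 258.1673301739581, 'cy': 193.43411456172788, 'dist': array([0.00121077, 0.        , 0.        , 0.        , 0.        ]), 'view': array([[ 0.4493
[... 341 characters left out ...]
39352103e+00, -1.50483282e-01]), 'qvel': array([-1.81117559e-05, -3.78094652e-03, -5.24384537e-03, -6.04669193e-06,
        1.40617049e-03, -2.17303513e-03]), 'joint_torque': array([-5.29330828e-04, -3.83509290e+01, -2.92039132e+01, -5.07058594e-04,
        6.60660735e-03, -3.65395948e-06]), 'ee_pos': array([ 0.258092  , -0.51331423,  0.30298252]), 'orientation': array([[-5.83184984e-04,  4.49121105e-01, -8.93470700e-01],
       [ 1.69520167e-03, -8.93469125e-01, -4.49121420e-01],
       [-9.99998393e-01, -1.77653389e-03, -2.40293069e-04]]), 'ft_force': array([-0.21093007, -0.49640916,  0.19067797]), 'torque': array([-0.0056611 , -0.00213164,  0.00337571]), 'grip_width': 0.08550106175394673}
```

View pics/scene0.png

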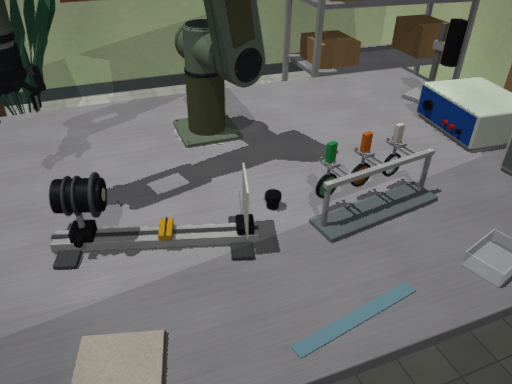

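View pics/top0.png

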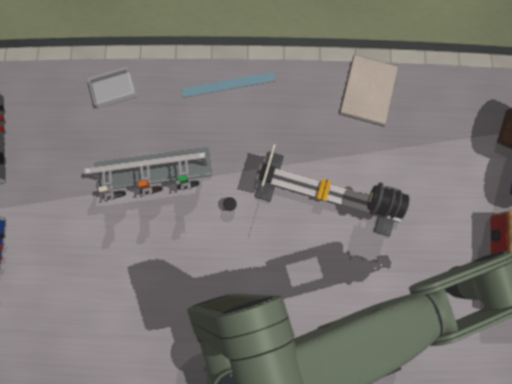

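View pics/wrist0.png

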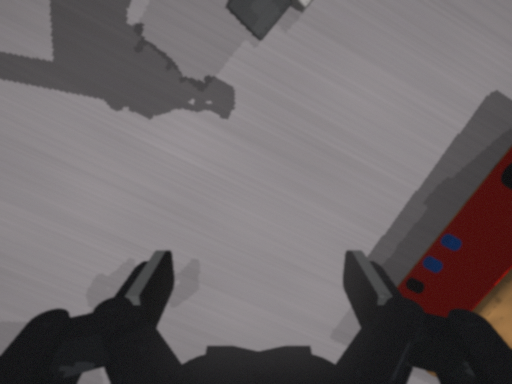

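Run:
```python
import cv2
s=cv2.imread("pics/scene0.png");t=cv2.imread("pics/top0.png")
def crop(im,x,y,w,h,n,k):
    cv2.imwrite(n,cv2.resize(im[y:y+h,x:x+w],None,fx=k,fy=k,interpolation=cv2.INTER_CUBIC))
crop(s,300,110,150,130,"pics/s_rack.png",5)
crop(s,40,160,220,120,"pics/s_bench.png",3.6)
crop(t,80,140,140,75,"pics/t_rack.png",5.6)
crop(t,235,135,185,110,"pics/t_bench.png",4.2)
```

```text
(no output)
```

View pics/s_rack.png

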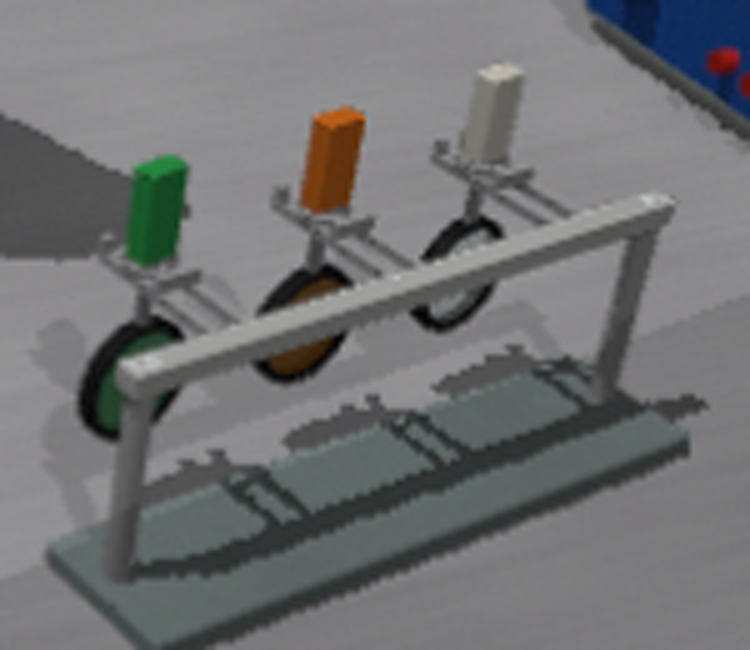

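View pics/s_bench.png

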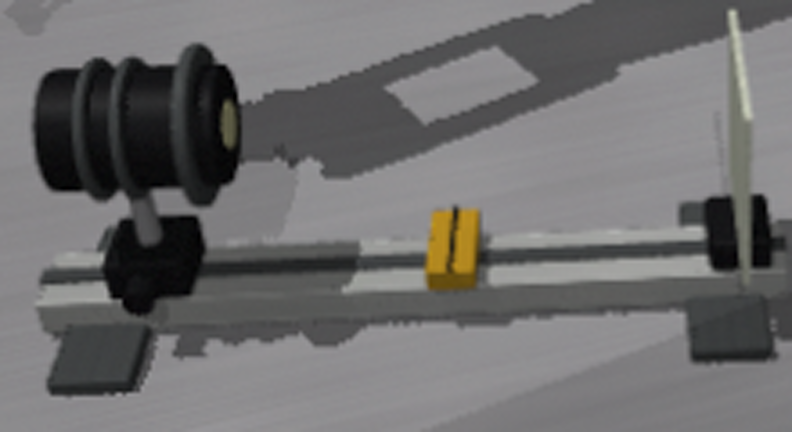

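View pics/t_rack.png

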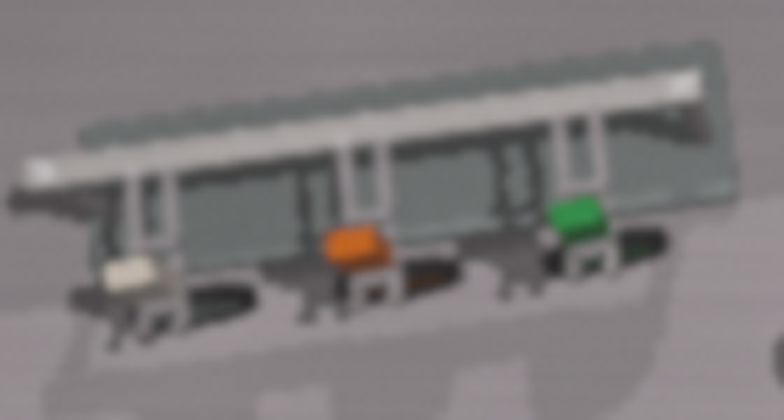

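View pics/t_bench.png

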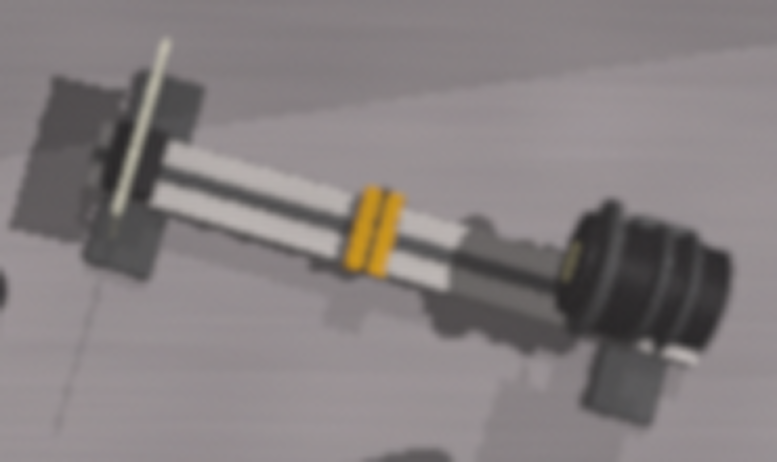

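```bash
cat > h.py <<'E'
import numpy as np, cv2
from scipy.optimize import least_squares
def ray(c,uv):
    K=np.array([[c['fx'],0,c['cx']],[0,c['fy'],c['cy']],[0,0,1]])
    p=cv2.undistortPoints(np.array([[uv]],float),K,np.array(c['dist']))[0,0]
    R=c['view'][:3,:3];t=c['view'][:3,3]
    d=R.T@np.array([p[0],-p[1],-1]); return -R.T@t,d/np.linalg.norm(d)
def proj(c,P):
    P=np.atleast_2d(P)@c['view'][:3,:3].T+c['view'][:3,3]
    K=np.array([[c['fx'],0,c['cx']],[0,c['fy'],c['cy']],[0,0,1]])
    return cv2.projectPoints((P*[1,-1,-1]).reshape(-1,1,3),np.zeros(3),np.zeros(3),K,np.array(c['dist']))[0][:,0]
def onz(c,uv,z):
    o,d=ray(c,uv); return o+d*(z-o[2])/d[2]
def tri(l):
    A=np.zeros((3,3));b=np.zeros(3)
    for c,uv in l:
        o,d=ray(c,uv);M=np.eye(3)-np.outer(d,d);A+=M;b+=M@o
    return np.linalg.solve(A,b)
E
python3 - <<'E'
from rig import *; from h import *
S=camera_info("scene");T=camera_info("top")
np.set_printoptions(precision=4,suppress=True)
for n,s,t,z in [("amber top",(367.8,133.4),(142.7,183.4),.190),("barR",(328,184),(202.3,155),.143),("barL",(431,150.6),(87.5,170.4),.143),
 ("rider",(166.4,227.5),(324.5,190),.047),("lamp",(103.6,194.4),(370.7,197.1),.13),("scrA",(247.5,192.8),(274.3,145),.17),("scrB",(243.6,162.8),(263.1,185.5),.17)]:
    print(n,onz(S,s,z),onz(T,t,z),tri([(S,s),(T,t)]))
a=onz(T,(385/4.2+235,190/4.2+135),.047);b=onz(T,(367/4.2+235,275/4.2+135),.047);print("line",a,b,a-b)
E
```

```text
amber top [0.5098 0.2669 0.19  ] [0.5053 0.2638 0.19  ] [0.5068 0.2664 0.1882]
barR [0.6146 0.1035 0.143 ] [0.5961 0.1093 0.143 ] [0.5994 0.1117 0.1315]
barL [0.5669 0.4274 0.143 ] [0.5479 0.4353 0.143 ] [0.5512 0.441  0.1318]
rider [ 0.5236 -0.2438  0.047 ] [ 0.5166 -0.2488  0.047 ] [ 0.5179 -0.2462  0.0434]
lamp [ 0.4713 -0.361   0.13  ] [ 0.4859 -0.3668  0.13  ] [ 0.4848 -0.3626  0.1393]
scrA [ 0.6237 -0.0894  0.17  ] [ 0.6213 -0.0913  0.17  ] [ 0.622  -0.0901  0.1691]
scrB [ 0.5101 -0.0561  0.17  ] [ 0.5077 -0.0616  0.17  ] [ 0.5087 -0.0588  0.1697]
line [ 0.5463 -0.2556  0.047 ] [ 0.485  -0.2423  0.047 ] [ 0.0613 -0.0133  0.    ]
```

```bash
cat >> h.py <<'E'
from scipy.spatial.transform import Rotation as Rn
def toolR(a): # tool down, y axis at yaw a (rad)
    x=np.array([0,0,-1.]);y=np.array([np.cos(a),np.sin(a),0]);return np.c_[x,y,np.cross(x,y)]
def move(p0,R0,p,R): return R0.T@(np.array(p)-p0), np.degrees(Rn.from_matrix(R0.T@R).as_rotvec())
E
python3 - <<'E'
from rig import *; from h import *
np.set_printoptions(precision=4,suppress=True)
o=get_obs();p,R=o['ee_pos'],o['orientation'];c=camera_info("wrist")['view']
cp=-c[:3,:3].T@c[:3,3];print("cam in tool",R.T@(cp-p),"look",R.T@-c[2,:3], "right",R.T@c[0,:3])
print(move(p,R,[.507,.266,.33],toolR(np.radians(8.3))))
E
```

```text
cam in tool [-0.0698 -0.0005 -0.0817] look [0.9486 0.0002 0.3165] right [-0.0001  1.     -0.0003]
(array([-0.0258, -0.5846, -0.5724]), array([-71.6126,  -0.0755,   0.0796]))
```

Call:
apply_moves(xyz=[[-0.026,-0.585,-0.572],[-0.026,-0.585,-0.572],[-0.026,-0.585,-0.572],[-0.026,-0.585,-0.572],[-0.026,-0.585,-0.572],[-0.026,-0.585,-0.572],[-0.026,-0.585,-0.572],[-0.026,-0.585,-0.572],[-0.026,-0.585,-0.572],[-0.026,-0.585,-0.572],[-0.026,-0.585,-0.572],[-0.026,-0.585,-0.572]], rot=[[-71.6,0,0],[-71.6,0,0],[-71.6,0,0],[-71.6,0,0],[-71.6,0,0],[-71.6,0,0],[-71.6,0,0],[-71.6,0,0],[-71.6,0,0],[-71.6,0,0],[-71.6,0,0],[-71.6,0,0]], jaw=0.0854)

```text
time: 1.35
ee_pos: [0.4402, 0.0598, 0.323]
orientation: [[0.001, 0.99, 0.144], [-0.0, 0.144, -0.99], [-1.0, 0.0, 0.0]]
ft_force: [0.5, -0.8, 0.1]
grip_width: 0.0853
```

Run:
```python
from rig import *; from h import *
np.set_printoptions(precision=4,suppress=True)
o=get_obs();print(o['time'],o['joints'],o['qvel']);print(move(o['ee_pos'],o['orientation'],[.507,.266,.33],toolR(np.radians(8.3))))
```

```text
1.35 [-0.0601 -0.0962  1.82   -0.0002  1.4172 -0.205 ] [ 1.1454  0.4458 -0.4351 -0.0056 -0.025   1.1381]
(array([-0.007 ,  0.0958, -0.1944]), array([ 0.002 ,  0.0187, -0.0277]))
```

Call:
apply_moves(xyz=[[-0.007,0.096,-0.195],[-0.007,0.096,-0.195],[-0.007,0.096,-0.195],[-0.007,0.096,-0.195],[-0.007,0.096,-0.195],[-0.007,0.096,-0.195],[-0.007,0.096,-0.195]], rot=[[0,0,0],[0,0,0],[0,0,0],[0,0,0],[0,0,0],[0,0,0],[0,0,0]])

```text
time: 2.05
ee_pos: [0.5067, 0.2643, 0.3292]
orientation: [[-0.001, 0.989, 0.145], [-0.001, 0.145, -0.989], [-1.0, -0.002, 0.001]]
ft_force: [-0.4, -0.2, -0.5]
grip_width: 0.0852
```

Run:
```python
from rig import *; from h import *
np.set_printoptions(precision=4,suppress=True)
o=get_obs();c=camera_info("wrist");im=get_image("wrist")
import pickle;pickle.dump((o,c),open("w1.pkl","wb"))
cv2.imwrite("pics/w1.png",cv2.resize(im,(768,576),interpolation=cv2.INTER_CUBIC)[:,:,::-1]);cv2.imwrite("w1raw.png",im[:,:,::-1])
print(o['time'],o['ee_pos'],o['orientation'],o['qvel'])
```

```text
2.05 [0.5067 0.2643 0.3292] [[-0.0015  0.9894  0.145 ]
 [-0.0011  0.145  -0.9894]
 [-1.     -0.0016  0.0009]] [-0.0266 -0.0198  0.0185 -0.0022  0.0023  0.0011]
```

View pics/w1.png

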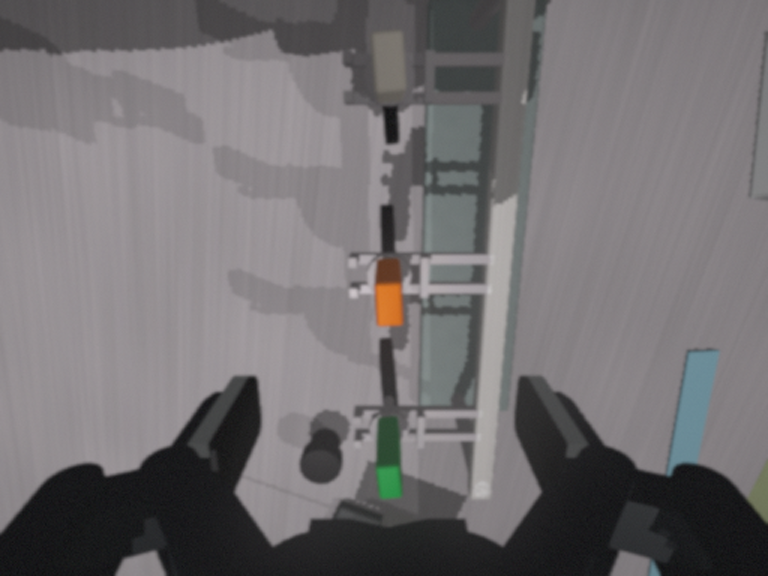

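Run:
```python
from h import *; import pickle
np.set_printoptions(precision=4,suppress=True)
o,c=pickle.load(open("w1.pkl","rb"))
im=cv2.imread("w1raw.png");cv2.imwrite("pics/w1c.png",cv2.resize(im[160:225,225:300],None,fx=9,fy=9,interpolation=cv2.INTER_CUBIC))
hsv=cv2.cvtColor(im,cv2.COLOR_BGR2HSV)
m=((hsv[...,0]>5)&(hsv[...,0]<18)&(hsv[...,1]>150)&(hsv[...,2]>180)).astype(np.uint8)
n,l,s,ce=cv2.connectedComponentsWithStats(m);print(s[1:],ce[1:])
i=1+np.argmax(s[1:,4]);pts=np.argwhere(l==i)[:,::-1].astype(np.float32);r=cv2.minAreaRect(pts);print(r)
print(onz(c,ce[i],.19));P=[onz(c,q,.19) for q in cv2.boxPoints(r)];print(np.array(P))
for a,b in zip(P,P[1:]):d=b-a;print(np.degrees(np.arctan2(d[1],d[0])),np.linalg.norm(d))
```

```text
[[251 190  17  27 425]] [[258.7388 202.9271]]
((259.0, 203.0), (26.0, 16.0), 90.0)
[0.5065 0.2689 0.19  ]
[[0.4993 0.2781 0.19  ]
 [0.511  0.2799 0.19  ]
 [0.5143 0.2593 0.19  ]
 [0.5022 0.2575 0.19  ]]
8.376372238433758 0.011849146184924105
-81.11089312315792 0.020836540676362928
-171.61451751547554 0.012206237382260954
```

View pics/w1c.png

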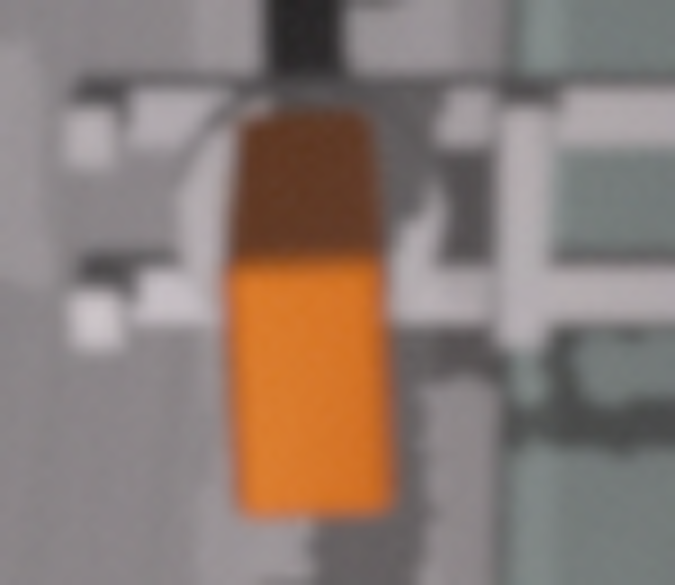

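Run:
```python
from h import *; import pickle
np.set_printoptions(precision=4,suppress=True)
o,c=pickle.load(open("w1.pkl","rb"))
P=[onz(c,((x+.5)/9+225-.5,(y+.5)/9+160-.5),.19) for x,y in [(228,262),(383,262),(395,517),(240,517)]]
P=np.array(P);print(P,P.mean(0))
for a,b in [(0,1),(1,2),(0,3),(3,2)]:d=P[b]-P[a];print(np.degrees(np.arctan2(d[1],d[0])),np.linalg.norm(d))
# fork seat check via lips: near tips z=.143
for q in [(90,135),(97,320)]: print(onz(c,(q[0]/9+225,q[1]/9+160),.143))
```

```text
[[0.4984 0.279  0.19  ]
 [0.511  0.2809 0.19  ]
 [0.5155 0.2586 0.19  ]
 [0.5025 0.2567 0.19  ]] [0.5068 0.2688 0.19  ]
8.375923344375412 0.012735247130347498
-78.53665121848942 0.022730658406265092
-79.591194575899 0.022714246008501412
8.385877463726283 0.013153769583151995
[0.4842 0.2748 0.143 ]
[0.4872 0.2557 0.143 ]
```

Call:
apply_moves(xyz=[[0.02,0,-0.003],[0.05,0,-0.003],[0.08,0,-0.003],[0.105,0,-0.003],[0.105,0,-0.003],[0.105,0,-0.003]], rot=[[0,0,0],[0,0,0],[0,0,0],[0,0,0],[0,0,0],[0,0,0]])

```text
time: 2.7
ee_pos: [0.5067, 0.2663, 0.2252]
orientation: [[-0.001, 0.99, 0.143], [-0.0, 0.143, -0.99], [-1.0, -0.001, 0.0]]
ft_force: [1.0, 0.4, -0.1]
grip_width: 0.0853
```

Run:
```python
from rig import *; from h import *
im=get_image("wrist");cv2.imwrite("pics/w2.png",cv2.resize(im,(768,576))[:,:,::-1])
```

```text
(no output)
```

View pics/w2.png

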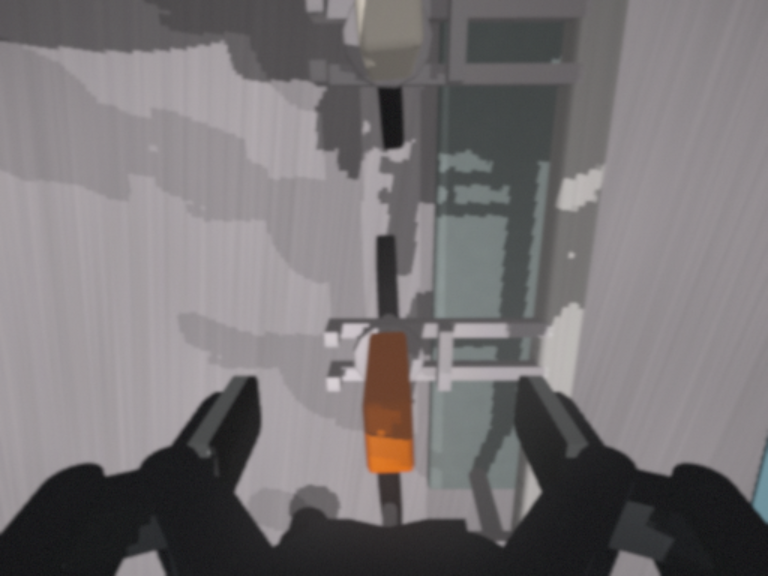

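Call:
apply_moves(xyz=[[0,0,-0.002],[0,0,-0.002],[0,0,-0.002],[0,0,-0.002],[0,0,-0.002],[0,0,-0.002],[0,0,-0.002],[0,0,-0.002],[0,0,-0.002],[0,0,-0.002]], rot=[[0,0,0],[0,0,0],[0,0,0],[0,0,0],[0,0,0],[0,0,0],[0,0,0],[0,0,0],[0,0,0],[0,0,0]], jaw=0.0)

```text
time: 3.75
ee_pos: [0.5066, 0.2696, 0.2253]
orientation: [[0.001, 0.99, 0.144], [0.0, 0.144, -0.99], [-1.0, 0.001, -0.0]]
ft_force: [-0.1, 0.4, 3.3]
grip_width: 0.0132
```

Run:
```python
from rig import *; from h import *
im=get_image("wrist");cv2.imwrite("pics/w3.png",cv2.resize(im,(768,576))[:,:,::-1]);o=get_obs();print(o['ee_pos'],o['ft_force'],o['torque'])
```

```text
[0.50660113 0.26953394 0.22528904] [-0.6066327   0.500092    3.01280154] [0.02830305 0.06772126 0.06597679]
```

View pics/w3.png

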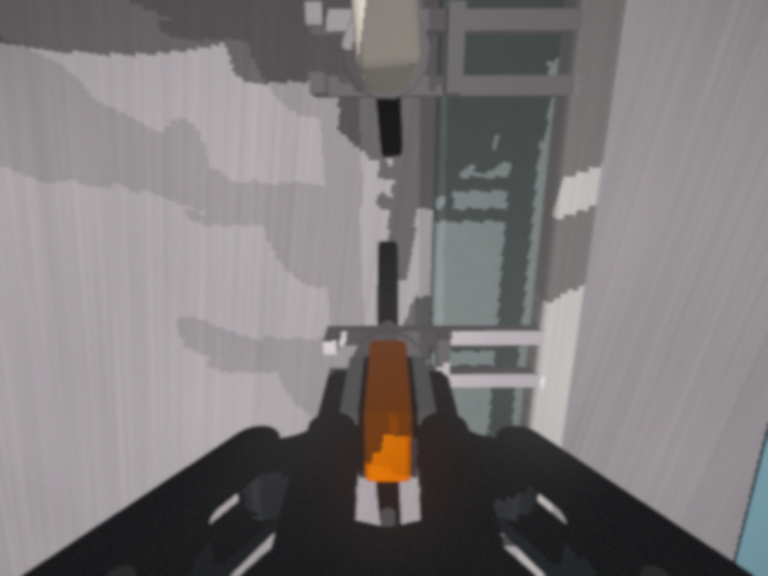

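Call:
apply_moves(xyz=[[-0.006,0,0],[-0.012,0,0],[-0.017,0,0],[-0.017,0,0],[-0.017,-0.008,0],[-0.017,-0.02,0],[-0.017,-0.032,0],[-0.017,-0.044,0],[-0.017,-0.06,0],[-0.017,-0.08,0],[-0.017,-0.09,0],[-0.017,-0.09,0]], rot=[[0,0,0],[0,0,0],[0,0,0],[0,0,0],[0,0,0],[0,0,0],[0,0,0],[0,0,0],[0,0,0],[0,0,0],[0,0,0],[0,0,0]])

```text
time: 5.0
ee_pos: [0.4157, 0.2563, 0.2418]
orientation: [[-0.001, 0.989, 0.145], [-0.0, 0.145, -0.989], [-1.0, -0.001, 0.0]]
ft_force: [0.7, 0.0, -1.5]
grip_width: 0.0132
```

Run:
```python
from rig import *; from h import *
im=get_image("wrist");cv2.imwrite("pics/w4.png",cv2.resize(im,(768,576))[:,:,::-1]);o=get_obs();print(o['ee_pos'],o['ft_force'],o['torque'])
im=get_image("scene");cv2.imwrite("pics/s4.png",cv2.resize(im[60:260,200:456],(768,600))[:,:,::-1])
```

```text
[0.41686216 0.25643734 0.24210492] [-0.21918164 -0.26005257 -1.25843945] [ 0.01227654 -0.00590087 -0.07156493]
```

View pics/w4.png

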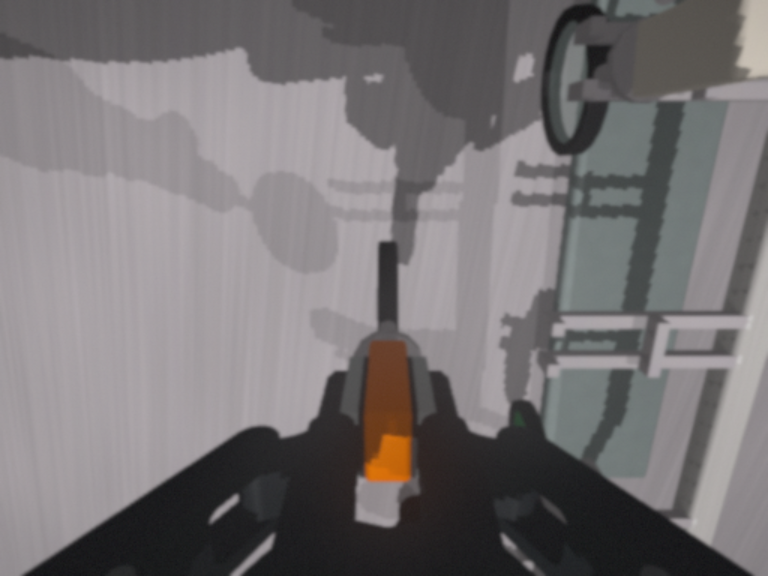

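View pics/s4.png

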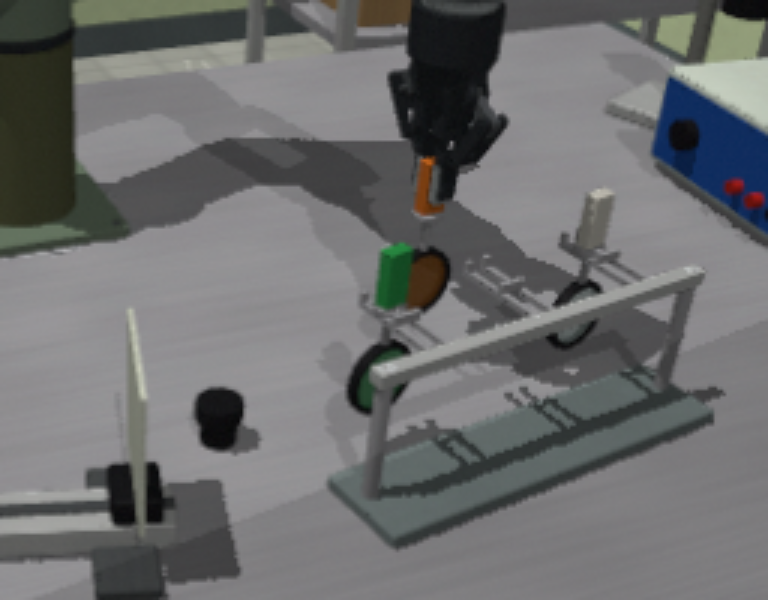

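Call:
apply_moves(xyz=[[-0.03,0,0],[-0.07,0,0],[-0.11,0,0],[-0.15,0,0],[-0.164,0.002,0.03],[-0.164,0.004,0.07],[-0.164,0.006,0.11],[-0.164,0.008,0.15],[-0.164,0.01,0.19],[-0.164,0.013,0.23],[-0.164,0.015,0.27],[-0.164,0.017,0.31]], rot=[[0,0,0],[0,0,0],[0,0,0],[0,0,0],[-5,0,0],[-10,0,0],[-15,0,0],[-20,0,0],[-25,0,0],[-30,0,0],[-35,0,0],[-40,0,0]])

```text
time: 6.3
ee_pos: [0.4797, -0.0501, 0.4063]
orientation: [[0.001, 0.663, 0.748], [-0.0, 0.748, -0.663], [-1.0, 0.001, 0.001]]
ft_force: [0.9, -0.0, 0.1]
grip_width: 0.0133
```

Run:
```python
from rig import *; from h import *
np.set_printoptions(precision=4,suppress=True)
o=get_obs();print(o['time'],o['joints'],o['ee_pos'],o['grip_width']);print(move(o['ee_pos'],o['orientation'],[.518,-.246,.406],toolR(np.radians(74.4))))
```

```text
6.3 [-0.2837 -0.0586  1.6156  0.0001  1.5832 -1.1294] [ 0.4797 -0.0501  0.4063] 0.013269801685411945
(array([ 0.0004, -0.1213,  0.1586]), array([-25.9428,   0.0785,  -0.0201]))
```

Call:
apply_moves(xyz=[[0,-0.024,0.032],[0,-0.048,0.063],[0,-0.073,0.095],[0,-0.097,0.127],[0,-0.121,0.159],[0,-0.121,0.159],[0,-0.121,0.159]], rot=[[-5,0,0],[-10,0,0],[-15,0,0],[-20,0,0],[-25.9,0,0],[-25.9,0,0],[-25.9,0,0]])

```text
time: 7.0
ee_pos: [0.5173, -0.2454, 0.4053]
orientation: [[-0.001, 0.275, 0.961], [0.001, 0.961, -0.275], [-1.0, 0.001, -0.001]]
ft_force: [0.5, 0.4, -0.4]
grip_width: 0.0134
```

Run:
```python
from rig import *; from h import *
np.set_printoptions(precision=4,suppress=True)
import pickle
o=get_obs();c=camera_info("wrist");im=get_image("wrist");pickle.dump((o,c),open("w5.pkl","wb"))
cv2.imwrite("pics/w5.png",cv2.resize(im,(768,576),interpolation=cv2.INTER_CUBIC)[:,:,::-1])
im=get_image("scene");cv2.imwrite("pics/s5.png",cv2.resize(im[100:270,30:270],(768,544),interpolation=cv2.INTER_CUBIC)[:,:,::-1])
print(o['time'],o['ee_pos'],o['orientation'])
```

```text
7.0 [ 0.5173 -0.2454  0.4053] [[-0.0005  0.2753  0.9614]
 [ 0.0009  0.9614 -0.2753]
 [-1.      0.0007 -0.0007]]
```

View pics/w5.png

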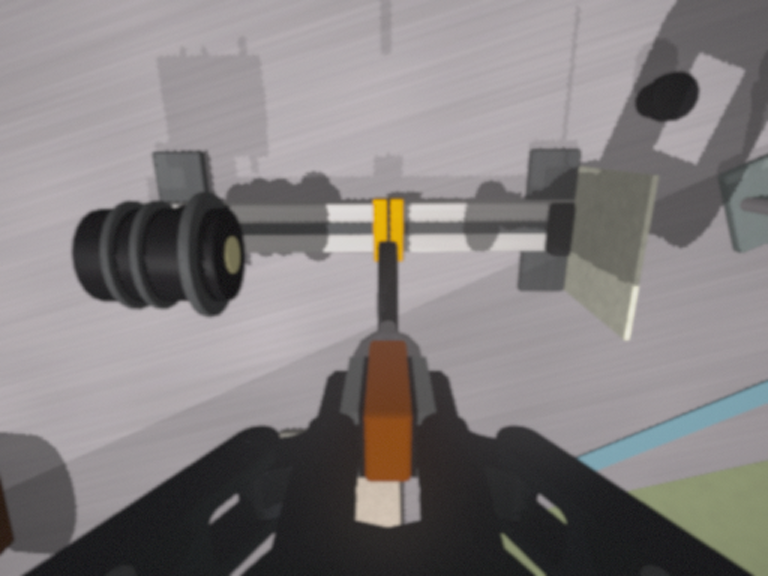

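View pics/s5.png

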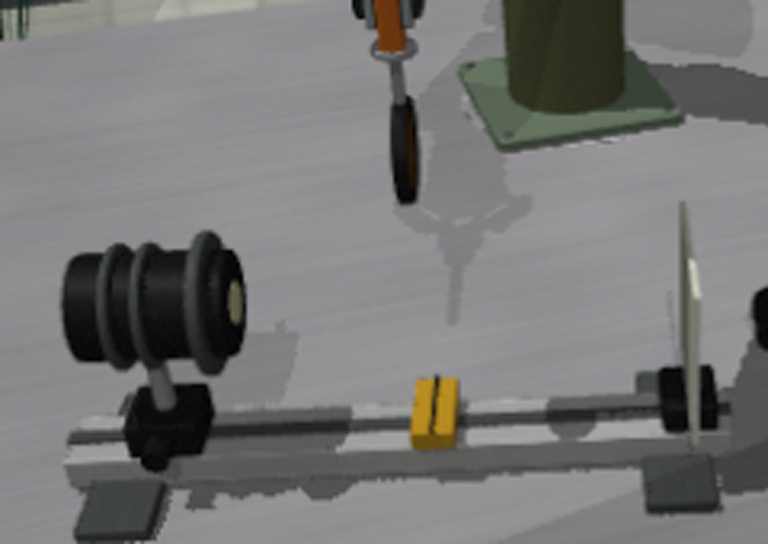

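Run:
```python
from rig import *; from h import *
import pickle
np.set_printoptions(precision=4,suppress=True)
o,W=pickle.load(open("w5.pkl","rb"));S=camera_info("scene");T=camera_info("top")
px=lambda x,y:((x+.5)/1.5-.5,(y+.5)/1.5-.5)
l=[(W,px(232.5,254.5)),(S,(30+235.5/3.2-.3,100+302/3.2-.3)),(T,(370.7,197.1))]
for q in (l,l[:2],l[::2],l[1:]):
    P=tri(q);print(P,[proj(c,P)[0]-uv for c,uv in q])
print("rider",onz(W,px(388.5,229),.047)," line ends",onz(W,px(388,200),.047),onz(W,px(388.5,259),.047))
rail=[onz(W,px(x,y),.033) for x,y in [(280,205),(530,202),(280,251),(520,251)]];
for a,b in ((0,1),(2,3)):d=rail[b]-rail[a];print(rail[a],np.degrees(np.arctan2(d[1],d[0])))
```

```text
[ 0.4849 -0.362   0.1397] [array([-1.5815,  0.022 ]), array([-0.2929,  0.0975]), array([-0.8068, -0.1675])]
[ 0.4853 -0.3609  0.1398] [array([-0.5405,  0.0636]), array([0.2899, 0.0643])]
[ 0.4887 -0.3712  0.113 ] [array([-0.1165, -0.3423]), array([ 0.003 , -0.1562])]
[ 0.4846 -0.3628  0.1401] [array([-0.7026, -0.0533]), array([-0.5103, -0.0628])]
rider [ 0.5162 -0.2432  0.047 ]  line ends [ 0.4893 -0.236   0.047 ] [ 0.545  -0.2514  0.047 ]
[ 0.4664 -0.3401  0.033 ] 74.71239736713729
[ 0.51   -0.3562  0.033 ] 74.029178805593
```

Call:
apply_moves(xyz=[[0.015,0,0],[0.035,0,0],[0.055,0,0],[0.075,0,0],[0.095,0,0],[0.109,0,0],[0.109,0,0],[0.109,0,0],[0.109,0,0],[0.109,0,0]], rot=[[0,0,0],[0,0,0],[0,0,0],[0,0,0],[0,0,0],[0,0,0],[0,0,0],[0,0,0],[0,0,0],[0,0,0]])

```text
time: 8.1
ee_pos: [0.5177, -0.2443, 0.2984]
orientation: [[0.002, 0.272, 0.962], [-0.002, 0.962, -0.272], [-1.0, -0.001, 0.003]]
ft_force: [0.1, -0.9, 0.0]
grip_width: 0.0134
```

Run:
```python
from rig import *; from h import *
np.set_printoptions(precision=4,suppress=True)
o=get_obs();print(o['time'],o['ee_pos'],o['orientation'],o['grip_width'],o['qvel'])
S=camera_info("scene");T=camera_info("top")
P=o['ee_pos']-[0,0,.1563];print("pred scene",(proj(S,P)[0]-[30,100])*3.2,"top",(proj(T,P)[0]-[235,135])*4.2)
im=get_image("scene");cv2.imwrite("pics/s6.png",cv2.resize(im[100:270,30:270],(768,544),interpolation=cv2.INTER_CUBIC)[:,:,::-1])
im=get_image("top");cv2.imwrite("pics/t6.png",cv2.resize(im[135:245,235:420],(777,462),interpolation=cv2.INTER_CUBIC)[:,:,::-1])
```

```text
8.1 [ 0.5177 -0.2443  0.2984] [[ 0.0023  0.2724  0.9622]
 [-0.0015  0.9622 -0.2724]
 [-1.     -0.0009  0.0026]] 0.013360382080354873 [-0.0018  0.0021  0.0045  0.0015  0.0009 -0.0014]
pred scene [420.8487 290.8849] top [391.6294 208.1933]
```

View pics/s6.png

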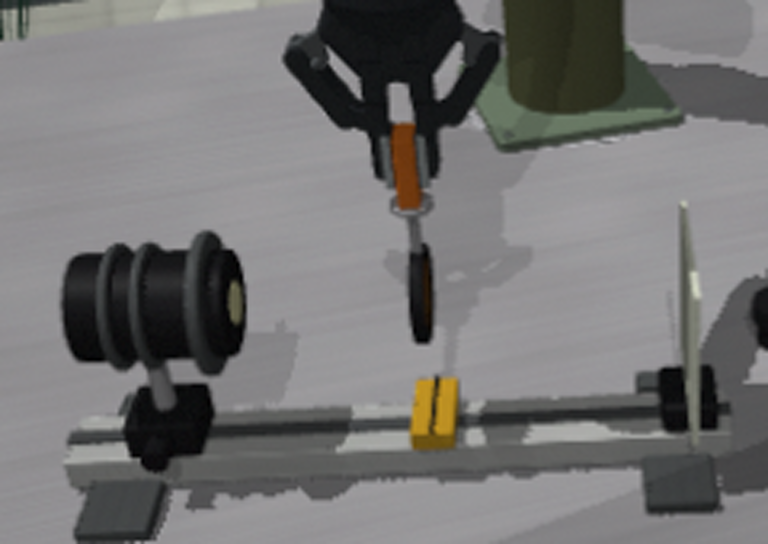

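View pics/t6.png

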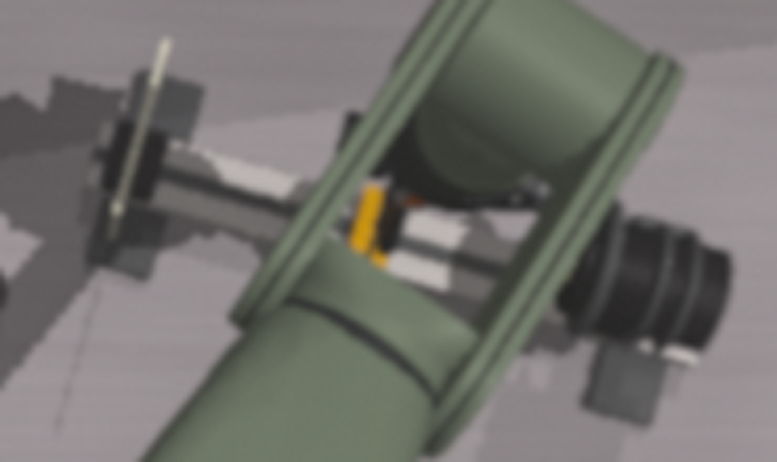

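Call:
apply_moves(xyz=[[0.001,0,0],[0.001,0,0],[0.001,0,0],[0.001,0,0],[0.001,0,0],[0.001,0,0]], rot=[[0,0,0],[0,0,0],[0,0,0],[0,0,0],[0,0,0],[0,0,0]])

```text
time: 8.8
ee_pos: [0.5171, -0.244, 0.2959]
orientation: [[0.0, 0.272, 0.962], [0.0, 0.962, -0.272], [-1.0, 0.0, 0.0]]
ft_force: [0.0, -0.6, -0.3]
grip_width: 0.0131
```

Run:
```python
from rig import *; from h import *
np.set_printoptions(precision=4,suppress=True)
o=get_obs();print(o['time'],o['ee_pos'],o['grip_width'],o['qvel'])
S=camera_info("scene");P=o['ee_pos']-[0,0,.1563]
for z in (0,.121): print((proj(S,P+[0,0,z])[0]-[30,100])*3.2)
im=get_image("scene");cv2.imwrite("pics/s7.png",cv2.resize(im[60:300,20:450],(800,446),interpolation=cv2.INTER_CUBIC)[:,:,::-1])
im=get_image("wrist");cv2.imwrite("pics/w7.png",cv2.resize(im,(768,576),interpolation=cv2.INTER_CUBIC)[:,:,::-1])
```

```text
8.8 [ 0.5171 -0.244   0.2959] 0.013148025824079685 [-0.0009  0.0011 -0.0004 -0.0009 -0.0015 -0.0002]
[421.4772 293.3757]
[402.9364 131.8219]
```

View pics/s7.png

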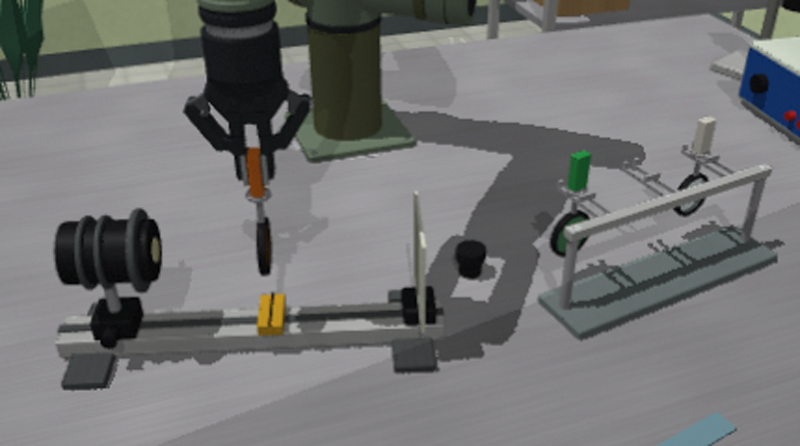

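View pics/w7.png

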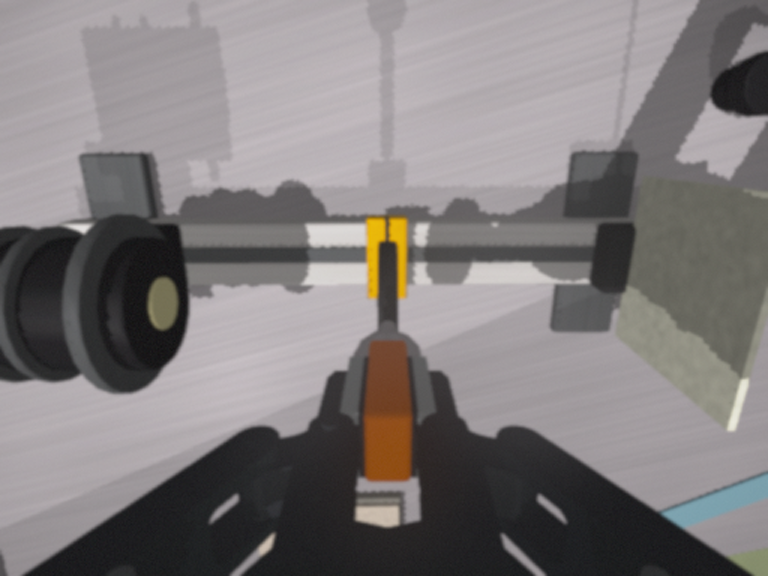

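Run:
```python
from rig import *; from h import *
np.set_printoptions(precision=4,suppress=True)
o=get_obs();W=camera_info("wrist");S=camera_info("scene");P=o['ee_pos']-[0,0,.1563]
print(proj(W,P)[0]*1.5, tri([(W,(163.5/1.5-.2,303.5/1.5-.2)),(S,(103.4,194.2))]),P)
b=np.radians(74.3);u=np.array([np.cos(b),np.sin(b)])
for L in ([.485,-.362],):
    d=P[:2]-L;print("along",d@u,"lateral",-d[0]*u[1]+d[1]*u[0])
hand_in()
```

```text
[386.1488 300.6938] [ 0.4855 -0.3609  0.1396] [ 0.5171 -0.244   0.1396]
along 0.12227681369215478 lateral 0.0010714493959328268
the job is handed in; nothing more can be done
```

The amber filter is being held in the lamp's beam above the yellow rider, and the job is handed in (no verdict is reported). I gripped it from above on its orange block, raised it 17 mm and drew it out of the middle fork. I then carried it over the screen, turned it 66° and lowered it above the rider.

My last checks before handing in:

| Check | Result | Limit |
|---|---|---|
| Glass height vs lamp centre | about 0.1396 m for both (camera estimates for the lamp ran from 0.1396 to 0.1401) | 14 mm |
| Sideways offset from the lamp's axis | about 1 mm | 14 mm |
| Offset from the rider's middle along the beam | about 1 mm | 18 mm |

- **Grip and stillness:** The arm was still, with joint speeds below 0.002 rad/s. The jaws read 13.1 mm on the 14 mm block.
- **Angle:** The tool read as pointing straight down. In the images, the stem looked upright and the glass square to the rail.
- **Other objects:** The last scene picture shows the green and clear discs still in their forks and the eyepiece standing. I judged this by eye and did not measure whether they moved. The force readings I looked at stayed near zero, apart from about 3 N while closing on the grip.
- **One check disagreed:** Estimating the lamp from only the top and wrist pictures gave a height of 0.113 m. Those two views look almost the same way, so I discarded that estimate; every pair that included the scene camera agreed on 0.140 m.
- **Height of the glass:** It is inferred from the tool position plus the stated fork height. The scene picture matched it to within a pixel.

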